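# Open the two-catch sample carrier

## Task

Open the larger sample carrier, the one with two catches: press down both of its thumb levers together, one with each fingertip, and keep both held down until the lid has stopped rising; only then let go and move clear. Leave the lid itself alone, do not shift the carrier, and leave the small one-catch box shut and everything else on the bench where it stands.

Things in the scene. Friction and masses are not known exactly. Their poses are not given: they have to be found in the camera images.
- carrier: The larger sample carrier: pale grey box, 120 mm deep (its x), 170 wide (its y), 106 high with the lid shut (hooks to 111), full of capped tubes, 2 to 3 kg, loose on the bench. Origin: centre of its underside; z up. Its front, with two dark thumb levers side by side, faces its own -x. It stands left or right, turned up to 0.45 rad.
- catch_left (a joint): Angle (rad) of the catch on the carrier's +y side, a sprung rocker on a pin along the carrier's y (x -70, y +30, z 87 mm in its frame), its hook over a tongue of the lid. 0 = lever level, hooked; grows as the lever is pressed down; unhooks at about 0.19; stop at 0.36 (pad's middle 10 mm down). Takes 2 N to start, 5 N at the stop at the pad's middle, up to 8 N nearer the pin; springs back.
- catch_right (a joint): The same for the catch on the carrier's -y side (pin at y -30 mm).
- catch_left_pad (a point): Centre of the ribbed top of the left lever's pad, where a fingertip presses: x -100, y +30, z 90 mm in the carrier's frame when level. The pad is 28 mm long (x), 26 wide, 5 thick; its front edge is the lever's end; free space below. The hook's post stands 27 mm behind the centre. The two pads: 60 mm between centres, 34 between inner edges, 86 over outer edges.
- catch_right_pad (a point): The same on the right lever: at x -100, y -30, z 90 mm in the carrier's frame.
- lid (a joint): Angle (rad) of the carrier's lid, a clear pane in a pale frame hinged along its back top edge. Shut: 0 to 0.02. Springs and a damper in the hinge raise it slowly once both hooks are off: past the hooks at 0.1 after about 1.6 s, at its stop, 0.2, after about 3.5 s, front edge 25 mm up. Either hook alone holds it; let go early, the hooks catch it again. That edge lies 40 mm behind the pads' centres.
- small_box: Bystander: a smaller box of the same make, 100 x 110 x 85 mm, with one central catch; loose, to be left shut. Origin: centre of its underside; front to its -x. It stands on the other side from the carrier.
- single_catch (a joint): Angle (rad) of the small box's only catch, 0 = level and hooked; to be left alone.
- tape_roll: Bystander: roll of white tape, 56 mm across, 25 mm high, lying between the two boxes. Origin: centre of its underside.
- marker: Bystander: marker pen 130 mm long, 15 mm thick, lying in front of the boxes. Origin: on its underside, 42 mm from its tail end.
- swab_box: Bystander: white cardboard box 75 x 115 x 42 mm, lying in front of the boxes. Origin: centre of its underside.
- pump_bottle: Bystander: clear pump bottle 62 mm across, 180 mm high, standing at one side. Origin: centre of its underside.
- tube_stand: Bystander: small white stand with six capped tubes, 60 x 100 mm, 90 mm high, standing at the other side. Origin: centre of its underside.

How it is judged:
By the outcome, as a careful person would: the job done as asked, in the order asked, and still so for the second after the job is handed in, with the robot touching nothing.
It also fails if it takes over 38 s, if anything falls off the work surface, if the arm or the gripper's body presses on something with over 40 N, if the wrist force passes 120 N, or if a joint passes its speed limit or range.

## Robot

A 6-joint arm with a two-finger parallel gripper is mounted at the origin on the work surface. World frame = base frame: x ahead of the robot, y to its left, z up, the work surface at z = 0. Lengths are in m, angles in rad, forces in N, time in s.
With the tool pointing down it reaches from about 0.3 to 0.775 m from the base axis. Payload 14.6 kg.
Tool frame: the origin (TCP) lies midway between the tips of the shut fingers; the grasp point (between the pads) lies 19 mm behind it; x points along the fingers, z is the direction in which the jaws open and shut, and the axes are right-handed (so a half turn about x gives the same grasp; the last joint's range is limited). The gripper opens to 94 mm and grips with 3 to 60 N. Pads are 16 mm wide; open, the fingers measure 119 mm over their backs; the gripper's body (75 mm by 177 mm) begins 78 mm behind the grasp point.
Start: joints at [-0.067, 0.3, 1.521, -0, 1.321, -0.067], TCP at [0.55, -0, 0.181] pointing down, gripper open.
Joint ranges: [-3.03, 3.03], [-0.79, 2.21], [0.23, 2.52], [-1.04, 4.18], [0, 3.07], [-2.55, 2.55]. Speed limits (rad/s): [2.22, 2.22, 2.57, 3.14, 3.14, 3.14].

## Interface

Orientations are given as a unit quaternion [w, x, y, z].
In Python, from workcell import ctrl, capture gives the robot as it stands. The module is installed in compiled form; this text tells all that it offers.
- The arm moves only by the tool move_arm, never from a script. Its argument "rows" is a list of rows, each an object of numbers: "dx", "dy", "dz": the shift along the tool's x, y, z in mm; "spin": the turn about the tool's x in rad. In form: [{"dx": .., "dy": .., "dz": .., "spin": ..}, ...]. A call has 1 to 5 rows; each row is the pose to reach, as a shift and turn from the pose measured when the call began, along the tool's axes at that moment; what a row does not reach only later rows make up. A row lasts 1/10 s, in which the tool goes at most 50 mm and 8.59 degrees, less where a joint would pass 70% of its speed; a pose out of reach is approached as far as the arm can. A call with a gripper value outside its range is refused whole. "fingers" is the opening in per cent of the stroke, from 0 (shut) to 100 (fully open), set as the call begins (left out, the last holds). The fingers move at their own pace and stop on an object; the grip force is fixed at half the most. Time passes only in rows, so rows that repeat a pose let the fingers close. It gives the time, the measured TCP pose, the force and the opening at its end, in the units of the state.
- ctrl.read_state(): the state, without advancing time (a new reading comes with each control period).
- capture(name): name is "scene" or "side" or "wrist"; returns a dict with "color" (384x512x3 uint8, blue, green, red), "fx", "fy", "cx", "cy" (pixels), "R" (3x3) and "t" (3): a world point X has camera coordinates R X + t. Camera axes: x right, y down, z forward; pixel columns grow to the right and rows downward; lengths in m; the calibration is good to about 2 mm. A picture is of the moment at which its call begins. There is no depth.
- ctrl.close_job(): hands the job in, once; it reports no verdict.
The state is a dict: "time_s": time; "joints": joint angles; "qd": joint speeds; "joint_torque": joint torques, N m; "tcp_pos": TCP position; "tcp_rot": TCP orientation; "ft_force": force on the tool from outside, world axes, zero at the start; "moment": the same for the moment, N m; "opening": finger opening in m.
Only numpy, scipy, OpenCV 4.12 (cv2) and the standard library are available. Lean on these libraries where they do the work, as an engineer would, in place of code of your own. Each camera call takes 0.05 s, during which the arm holds its last target. There are 200 camera calls.

## Working session

There is one attempt and no reset: what is moved stays moved. The work goes in short steps, Python scripts to look and compute and a tool call to move; the robot and the scene stay as the last step left them, time stands still between calls to the robot, and variables do not carry over. Pictures are saved under pics/ and viewed, about 8 in all and at most 12, crops included, and the job is handed in when it is done.

Besides the shell and the picture viewer there is one more tool, called after ">>>" as a command line: name --argument value ..., lists and objects as JSON in quotes. move_arm: Moves the arm, as the interface text tells. Its arguments: {"type":"object","properties":{"rows":{"type":"array"},"fingers":{"type":"number"}},"required":["rows"]}

```bash
mkdir -p pics; python3 - <<'E'
from workcell import ctrl, capture
import cv2, numpy as np, pickle
s=ctrl.read_state(); print(s['time_s'],s['tcp_pos'],s['tcp_rot'],s['opening'])
d={}
for n in ("scene","side","wrist"):
    c=capture(n); d[n]=c; print(n,c['fx'],c['cx'],c['cy'],(-c['R'].T@c['t']).round(3),c['R'][2].round(2))
pickle.dump(d,open('c0.pkl','wb'))
cv2.imwrite('pics/a.png',cv2.resize(d['scene']['color'],(800,600),interpolation=cv2.INTER_CUBIC))
cv2.imwrite('pics/b.png',np.hstack([cv2.resize(d[n]['color'],(400,300)) for n in('side','wrist')]))
E
```

```text
0.0 [5.49698155e-01 1.64704708e-05 1.80185752e-01] [7.06697124e-01 1.64230904e-05 7.07516201e-01 2.58091730e-05] 0.09376230022213186
scene 435.63515528879884 256.9609914376358 188.23137169087002 [1.709 0.152 0.895] [-0.83 -0.11 -0.55]
side 454.5199314321311 251.87948704082265 198.17999610534486 [-0.272  0.858  0.778] [ 0.57 -0.64 -0.52]
wrist 322.8222150806505 259.54307777187296 193.66211721304722 [0.55  0.077 0.384] [-0.   -0.27 -0.96]
```

View pics/a.png

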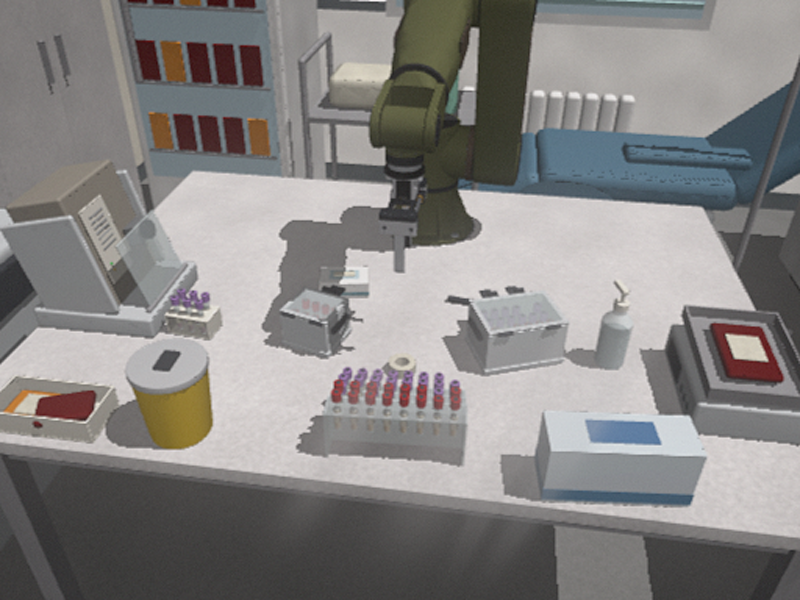

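View pics/b.png

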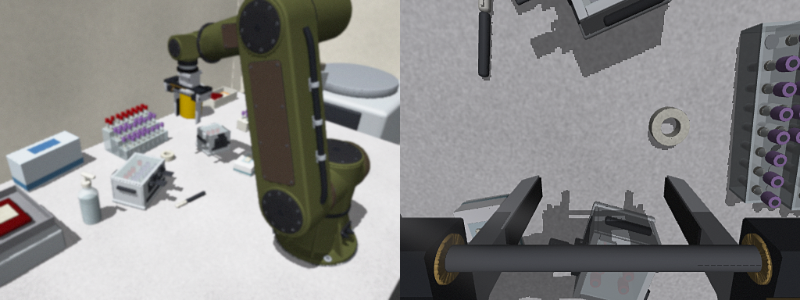

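The carrier is on the left (+y). Its two levers are at about (488,293) and (515,291) in the 800x600 scene picture and face the robot. The small box is on the right, the tape between them and the marker in front. I'll work out a rough position first.

```bash
cat > h.py <<'E'
import numpy as np
def ray(c,u,v,z):
    d=c['R'].T@np.array([(u-c['cx'])/c['fx'],(v-c['cy'])/c['fy'],1]); o=-c['R'].T@c['t']
    return (o+d*(z-o[2])/d[2])
E
python3 - <<'E'
import pickle; from h import *
d=pickle.load(open('c0.pkl','rb'))
for p in [(488,293,.09),(515,291,.09),(470,306,.106),(553,294,.106),(565,320,.106),(478,330,.106),(348,270,.042),(345,293,.08),(460,300,0.015)]:
    print(p,ray(d['scene'],p[0]*.64,p[1]*.64,p[2]).round(3))
E
```

```text
(488, 293, 0.09) [0.471 0.175 0.09 ]
(515, 291, 0.09) [0.454 0.233 0.09 ]
(470, 306, 0.106) [0.55  0.14  0.106]
(553, 294, 0.106) [0.477 0.311 0.106]
(565, 320, 0.106) [0.569 0.33  0.106]
(478, 330, 0.106) [0.63  0.16  0.106]
(348, 270, 0.042) [ 0.35  -0.159  0.042]
(345, 293, 0.08) [ 0.505 -0.132  0.08 ]
(460, 300, 0.015) [0.395 0.114 0.015]
```

>>> move_arm --rows '[{"dx": -40, "dy": 30, "dz": -25, "spin": 0.14}, {"dx": -80, "dy": 70, "dz": -55, "spin": 0.28}, {"dx": -80, "dy": 110, "dz": -85, "spin": 0.42}, {"dx": -80, "dy": 148, "dz": -120, "spin": 0.56}, {"dx": -80, "dy": 185, "dz": -150, "spin": 0.7}]' --fingers 50

```text
time_s: 0.65
tcp_pos: [0.4144, 0.1674, 0.2605]
tcp_rot: [0.665, 0.239, 0.666, -0.239]
ft_force: [0.3, 0.4, 0.4]
opening: 0.0574
```

>>> move_arm --rows '[{"spin": 0.14}, {"spin": 0.28}, {"spin": 0.42}, {"spin": 0.57}, {"spin": 0.57}]'

```text
invalid input at $.rows[0]: expected keys dx, dy, dz, spin
```

```bash
python3 - <<'E'
from workcell import ctrl, capture
import cv2, numpy as np, pickle
s=ctrl.read_state(); print(s['time_s'],s['tcp_pos'],s['tcp_rot'],s['opening'],s['joints'])
d={n:capture(n) for n in("wrist","scene","side")}
pickle.dump(d,open('c1.pkl','wb'))
cv2.imwrite('pics/c.png',cv2.resize(d['wrist']['color'],(800,600),interpolation=cv2.INTER_CUBIC))
E
```

```text
0.65 [0.41438841 0.16744228 0.26050753] [ 0.66544764  0.23890443  0.66566727 -0.23872829] 0.057362042623509045 [3.01772793e-01 1.20252252e-02 1.66819932e+00 3.88226505e-04
 1.46146606e+00 9.90754317e-01]
```

View pics/c.png

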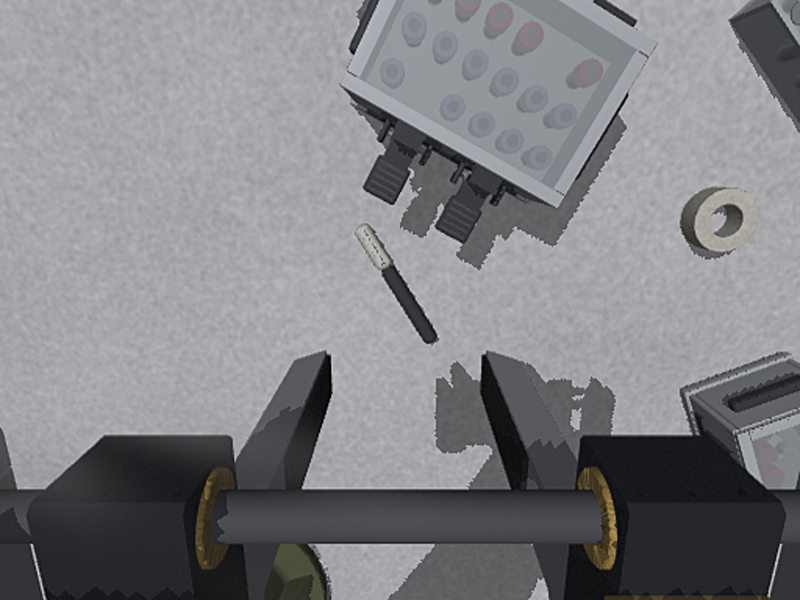

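The wrist picture shows both pads clearly, the left at about (387,180) and the right at about (459,218). The lid's front corners are at about (343,88) and (557,207). The marker lies in front of the levers and is low.

```bash
cat > m.py <<'E'
import pickle,sys,cv2; from h import *
from scipy import ndimage as nd
def pads(c,seeds,z=.09):
    g=c['color'].max(2); m=(g<75).astype(np.uint8)
    m=cv2.morphologyEx(m,cv2.MORPH_OPEN,np.ones((9,9),np.uint8))  # drop posts and stems
    lab,n=nd.label(m); out=[]
    for u,v in seeds:
        k=lab[int(v),int(u)]; pts=np.argwhere(lab==k)[:,::-1].astype(np.float32)
        r=cv2.minAreaRect(pts); print('blob',k,len(pts),r)
        out.append((r[0],cv2.boxPoints(r)))
    return out
E
python3 - <<'E'
from m import *
d=pickle.load(open('c1.pkl','rb')); c=d['wrist']
print('colors',[c['color'][int(v*.64),int(u*.64)].tolist() for u,v in[(387,180),(459,218),(430,215),(350,180)]])
pads(c,[(387*.64,180*.64),(459*.64,218*.64)])
P=lambda u,v,z:ray(c,u*.64,v*.64,z)
L=[P(*q,.09) for q in[(363,191),(390,204),(382,157),(409,168)]]
R=[P(*q,.09) for q in[(436,230),(463,242),(452,194),(482,207)]]
for X in L+R: print(X.round(4))
l=np.mean(L,0);r=np.mean(R,0);v=l-r
print(l,r,np.linalg.norm(v),'yaw',np.arctan2(-v[0],v[1]))
a,b=P(343,88,.106),P(557,207,.106);v=a-b
print('lid',a,b,np.linalg.norm(v),np.arctan2(-v[0],v[1]))
E
```

```text
colors [[82, 76, 75], [67, 62, 60], [97, 94, 95], [167, 164, 165]]
blob 0 158685 ((255.49996948242188, 191.49996948242188), (510.99993896484375, 382.99993896484375), 0.0)
blob 0 158685 ((255.49996948242188, 191.49996948242188), (510.99993896484375, 382.99993896484375), 0.0)
[0.4279 0.2305 0.09  ]
[0.437  0.2109 0.09  ]
[0.4538 0.2399 0.09  ]
[0.4639 0.2218 0.09  ]
[0.4512 0.1747 0.09  ]
[0.4611 0.1549 0.09  ]
[0.4764 0.1878 0.09  ]
[0.4876 0.1665 0.09  ]
[0.44564737 0.22578591 0.09      ] [0.469095   0.17097839 0.09      ] 0.059612548458159845 yaw 0.4042549367708458
lid [0.46264679 0.28908358 0.106     ] [0.52724011 0.13562646 0.106     ] 0.16649740581905517 0.3984106071421335
```

>>> move_arm --rows '[{"dx": 0, "dy": 0, "dz": 0, "spin": 0.14}, {"dx": 0, "dy": 0, "dz": 0, "spin": 0.28}, {"dx": 0, "dy": 0, "dz": 0, "spin": 0.4}, {"dx": 0, "dy": 0, "dz": 0, "spin": 0.5}, {"dx": 0, "dy": 0, "dz": 0, "spin": 0.5}]'

```text
time_s: 1.3
tcp_pos: [0.4154, 0.1668, 0.2602]
tcp_rot: [0.587, 0.394, 0.588, -0.394]
ft_force: [0.4, -0.0, -0.6]
opening: 0.047
```

>>> move_arm --rows '[{"dx": 0, "dy": 25, "dz": -7, "spin": -0.013}, {"dx": 30, "dy": 48, "dz": -13, "spin": -0.013}, {"dx": 75, "dy": 48, "dz": -13, "spin": -0.013}, {"dx": 115, "dy": 48, "dz": -13, "spin": -0.013}, {"dx": 140, "dy": 48, "dz": -13, "spin": -0.013}]'

```text
time_s: 1.8
tcp_pos: [0.4541, 0.196, 0.1169]
tcp_rot: [0.59, 0.387, 0.592, -0.39]
ft_force: [0.9, -0.4, 0.4]
opening: 0.0472
```

>>> move_arm --rows '[{"dx": 0, "dy": 0, "dz": 0, "spin": 0}, {"dx": 0, "dy": 0, "dz": 0, "spin": 0}]'

```text
time_s: 2.0
tcp_pos: [0.4545, 0.1956, 0.1172]
tcp_rot: [0.59, 0.386, 0.592, -0.389]
ft_force: [-0.7, 0.3, 0.1]
opening: 0.0467
```

```bash
python3 - <<'E'
from workcell import ctrl, capture
import cv2, numpy as np, pickle
s=ctrl.read_state(); print(s['time_s'],s['tcp_pos'],s['tcp_rot'],s['opening'],s['ft_force'])
d={n:capture(n) for n in("wrist","scene","side")}
pickle.dump(d,open('c2.pkl','wb'))
c=d['side']; X=c['R']@s['tcp_pos']+c['t']; u,v=int(c['fx']*X[0]/X[2]+c['cx']),int(c['fy']*X[1]/X[2]+c['cy']);print(u,v)
u0,v0=max(u-50,0),max(v-50,0)
a=cv2.resize(c['color'][v0:v0+100,u0:u0+100],(400,400),interpolation=cv2.INTER_CUBIC)
b=cv2.resize(d['wrist']['color'],(400,300)); b=np.vstack([b,np.zeros((100,400,3),np.uint8)])
cv2.imwrite('pics/d.png',np.hstack([a,b]))
E
```

```text
2.0 [0.45447663 0.19563384 0.11719423] [ 0.59015064  0.38648788  0.59230896 -0.38925497] 0.04673160008538697 [-0.71482489  0.34947477  0.10585834]
212 217
```

View pics/d.png

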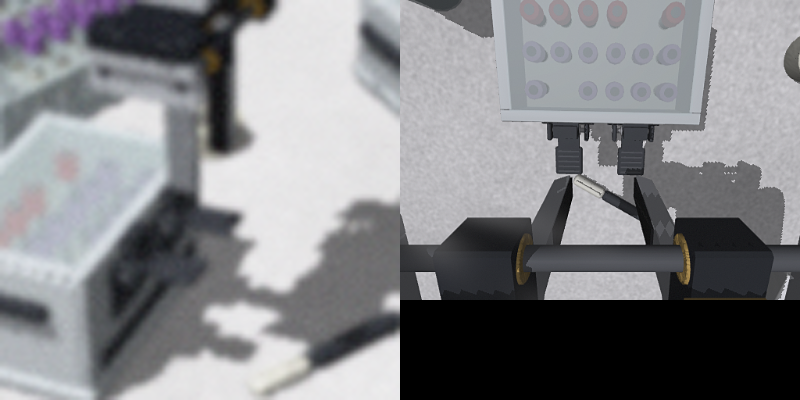

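The wrist view shows the carrier aligned, with pads at about x 568 and 631 in the composite and the fingertips slightly right of them, near 572 and 636. I'll quantify that sideways offset before descending.

```bash
python3 - <<'E'
from h import *; import pickle,cv2
from workcell import ctrl
from scipy.spatial.transform import Rotation as Ro
s=ctrl.read_state(); c=pickle.load(open('c2.pkl','rb'))['wrist']
q=np.array(s['tcp_rot']);A=Ro.from_quat(q[[1,2,3,0]]).as_matrix();T=np.array(s['tcp_pos']);print(A.round(3))
def pr(X): Y=c['R']@X+c['t']; return np.array([c['fx']*Y[0]/Y[2]+c['cx'],c['fy']*Y[1]/Y[2]+c['cy']])
for z in(-.036,-.0235,.0235,.036):print('tip',z,pr(T+A@[0,.008,z]).round(1))
# pads: dark rows near front half
g=c['color'].max(2)
for v in(200,206,212,216,220,224):
    print(v,''.join('#' if x<90 else '.' for x in g[v,190:320]))
for u0,u1,v in((201,233,206),(279,313,206)):pass
import sys
d={}
for v in(200,206,212):
    m=np.where(g[v,190:320]<90)[0]+190; sp=np.split(m,np.where(np.diff(m)>6)[0]+1)
    for k in sp:
        a,b=[A.T@(ray(c,u,v,.09)-T)*1e3 for u in(k[0],k[-1]+1)]; print(v,k[0],k[-1],a.round(1),b.round(1))
E
```

```text
[[-0.002  0.918  0.397]
 [-0.001  0.397 -0.918]
 [-1.    -0.002 -0.   ]]
tip -0.036 [202.9 212.5]
tip -0.0235 [221.7 212.6]
tip 0.0235 [292.7 212.7]
tip 0.036 [311.5 212.7]
200 ..........#####.........#......#######.#####.............................................##################################.......
206 ..........##################################.............................................##################################.......
212 ..........##################################.....................#....#....#........#...###################################.......
216 ..........##################################............................................##################################........
220 ..........##################################............................................########..########################........
224 .........................................#..............................................................######..####..##..........
200 200 204 [ 28.5   8.  -42.9] [ 28.5   8.  -39.2]
200 214 214 [ 28.5   8.  -32.5] [ 28.5   8.  -31.7]
200 221 233 [ 28.5   8.  -27.2] [ 28.5   8.  -17.5]
200 279 312 [28.5  8.1 16.1] [28.5  8.1 41.5]
206 200 233 [ 28.5   3.3 -43.2] [ 28.5   3.3 -17.6]
206 279 312 [28.5  3.4 16.2] [28.5  3.4 41.8]
212 200 233 [ 28.5  -1.5 -43.4] [ 28.5  -1.4 -17.7]
212 255 265 [28.5 -1.4 -1.8] [28.5 -1.4  6.5]
212 274 312 [28.5 -1.4 12.5] [28.5 -1.4 42. ]
```

>>> move_arm --rows '[{"dx": 8, "dy": 1, "dz": -1, "spin": 0}, {"dx": 16, "dy": 1, "dz": -1, "spin": 0}, {"dx": 22, "dy": 1, "dz": -1, "spin": 0}, {"dx": 24, "dy": 1, "dz": -1, "spin": 0}, {"dx": 24, "dy": 1, "dz": -1, "spin": 0}]'

```text
time_s: 2.65
tcp_pos: [0.4553, 0.1974, 0.0941]
tcp_rot: [0.59, 0.388, 0.592, -0.389]
ft_force: [0.1, 0.2, -0.3]
opening: 0.0467
```

>>> move_arm --rows '[{"dx": 1, "dy": 0, "dz": 0, "spin": 0}, {"dx": 2, "dy": 0, "dz": 0, "spin": 0}, {"dx": 3, "dy": 0, "dz": 0, "spin": 0}, {"dx": 4, "dy": 0, "dz": 0, "spin": 0}, {"dx": 5, "dy": 0, "dz": 0, "spin": 0}]'

```text
time_s: 3.15
tcp_pos: [0.4553, 0.1974, 0.0891]
tcp_rot: [0.59, 0.388, 0.592, -0.389]
ft_force: [-0.4, 0.1, 1.0]
opening: 0.047
```

>>> move_arm --rows '[{"dx": 1, "dy": 0, "dz": 0, "spin": 0}, {"dx": 2, "dy": 0, "dz": 0, "spin": 0}, {"dx": 3, "dy": 0, "dz": 0, "spin": 0}]'

```text
time_s: 3.45
tcp_pos: [0.4553, 0.1974, 0.086]
tcp_rot: [0.59, 0.388, 0.592, -0.389]
ft_force: [-0.4, 0.3, -1.2]
opening: 0.047
```

```bash
cat > look.py <<'E'
import sys,pickle,cv2,numpy as np
from workcell import ctrl, capture
s=ctrl.read_state(); print(s['time_s'],s['tcp_pos'],s['opening'],s['ft_force'])
d={n:capture(n) for n in("wrist","side")}
pickle.dump(d,open(sys.argv[1]+'.pkl','wb'))
c=d['side']; X=c['R']@s['tcp_pos']+c['t']; u,v=int(c['fx']*X[0]/X[2]+c['cx']),int(c['fy']*X[1]/X[2]+c['cy'])
a=cv2.resize(c['color'][v-40:v+40,u-40:u+40],(400,400),interpolation=cv2.INTER_CUBIC)
b=cv2.resize(d['wrist']['color'][110:250,170:345],(400,320),interpolation=cv2.INTER_CUBIC); b=np.vstack([b,np.zeros((80,400,3),np.uint8)])
cv2.imwrite('pics/%s.png'%sys.argv[1],np.hstack([a,b]))
E
python3 look.py e
```

```text
3.45 [0.45532158 0.19740448 0.0860005 ] 0.04696186709871118 [-0.35490596  0.28551459 -1.17857875]
```

View pics/e.png

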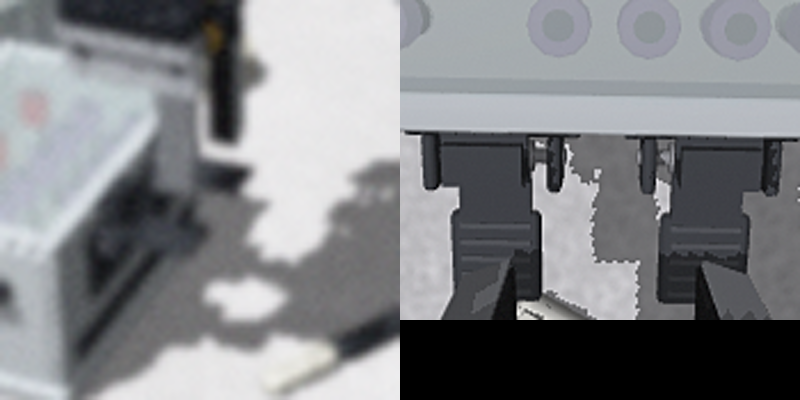

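```bash
python3 - <<'E'
from h import *; import pickle,cv2
from workcell import ctrl
from scipy.spatial.transform import Rotation as Ro
s=ctrl.read_state(); D=pickle.load(open('e.pkl','rb'))
q=np.array(s['tcp_rot']);A=Ro.from_quat(q[[1,2,3,0]]).as_matrix();T=np.array(s['tcp_pos'])
def pr(c,X): Y=c['R']@X+c['t']; return np.array([c['fx']*Y[0]/Y[2]+c['cx'],c['fy']*Y[1]/Y[2]+c['cy']])
o=pr(D['side'],T).astype(int)
for x in(0,-.01,-.02,-.03):
  for y in (-.008,.008):
    print(x,y,'wrist',[((pr(D['wrist'],T+A@[x,y,z])-[170,110])*[400/175,320/140]+[400,0]).round() .tolist() for z in(-.036,-.0235,.0235,.036)],
     'side',[((pr(D['side'],T+A@[x,y,z])-o+40)*5).round().tolist() for z in(-.036,-.0235,.0235,.036)])
w=cv2.resize(D['wrist']['color'][165:265,170:350],(800,444),interpolation=cv2.INTER_CUBIC)
w=cv2.convertScaleAbs(w,alpha=2.2,beta=0)
cv2.imwrite('pics/f.png',w)
E
```

```text
0 -0.008 wrist [[479.0, 286.0], [521.0, 286.0], [679.0, 286.0], [721.0, 286.0]] side [[187.0, 241.0], [197.0, 228.0], [233.0, 179.0], [242.0, 167.0]]
0 0.008 wrist [[477.0, 235.0], [520.0, 235.0], [681.0, 235.0], [723.0, 235.0]] side [[159.0, 235.0], [169.0, 221.0], [205.0, 173.0], [214.0, 161.0]]
-0.01 -0.008 wrist [[474.0, 300.0], [518.0, 300.0], [683.0, 300.0], [726.0, 300.0]] side [[187.0, 225.0], [197.0, 212.0], [232.0, 164.0], [241.0, 152.0]]
-0.01 0.008 wrist [[471.0, 247.0], [516.0, 247.0], [684.0, 247.0], [729.0, 247.0]] side [[158.0, 219.0], [168.0, 206.0], [204.0, 158.0], [214.0, 146.0]]
-0.02 -0.008 wrist [[467.0, 315.0], [513.0, 315.0], [686.0, 315.0], [732.0, 315.0]] side [[186.0, 209.0], [196.0, 196.0], [232.0, 148.0], [241.0, 136.0]]
-0.02 0.008 wrist [[464.0, 260.0], [511.0, 260.0], [688.0, 260.0], [735.0, 260.0]] side [[157.0, 203.0], [168.0, 190.0], [204.0, 142.0], [213.0, 130.0]]
-0.03 -0.008 wrist [[461.0, 332.0], [509.0, 332.0], [691.0, 332.0], [739.0, 332.0]] side [[186.0, 193.0], [196.0, 180.0], [232.0, 132.0], [241.0, 120.0]]
-0.03 0.008 wrist [[457.0, 274.0], [507.0, 274.0], [692.0, 274.0], [742.0, 274.0]] side [[157.0, 187.0], [167.0, 174.0], [204.0, 126.0], [213.0, 114.0]]
```

View pics/f.png

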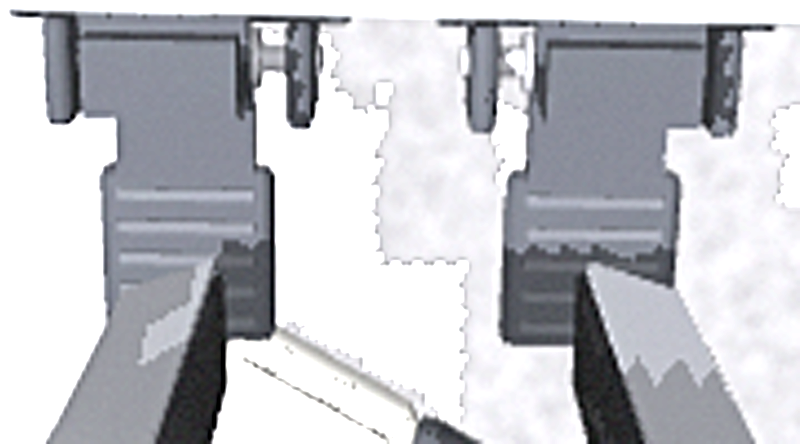

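The fingertips are still about 15–20 mm above the pads. With the fingers part open, the tips sit roughly 20 mm behind the nominal TCP. They're also about 1.5 mm to the right of the pads. I'll correct that and go down on force.

>>> move_arm --rows '[{"dx": 2, "dy": 0, "dz": -1.5, "spin": 0}, {"dx": 4, "dy": 0, "dz": -1.5, "spin": 0}, {"dx": 6, "dy": 0, "dz": -1.5, "spin": 0}, {"dx": 8, "dy": 0, "dz": -1.5, "spin": 0}, {"dx": 10, "dy": 0, "dz": -1.5, "spin": 0}]'

```text
time_s: 4.05
tcp_pos: [0.4546, 0.1987, 0.0757]
tcp_rot: [0.59, 0.388, 0.592, -0.389]
ft_force: [0.1, -0.6, -0.1]
opening: 0.0465
```

>>> move_arm --rows '[{"dx": 1, "dy": 0, "dz": 0, "spin": 0}, {"dx": 2, "dy": 0, "dz": 0, "spin": 0}, {"dx": 3, "dy": 0, "dz": 0, "spin": 0}]'

```text
time_s: 4.35
tcp_pos: [0.4547, 0.1988, 0.0727]
tcp_rot: [0.59, 0.388, 0.592, -0.389]
ft_force: [0.1, 0.2, -0.3]
opening: 0.0467
```

>>> move_arm --rows '[{"dx": 1, "dy": 0, "dz": 0, "spin": 0}, {"dx": 2, "dy": 0, "dz": 0, "spin": 0}]'

```text
time_s: 4.55
tcp_pos: [0.4546, 0.1987, 0.0706]
tcp_rot: [0.59, 0.388, 0.592, -0.389]
ft_force: [0.6, 0.1, -0.6]
opening: 0.0468
```

>>> move_arm --rows '[{"dx": 1, "dy": 0, "dz": 0, "spin": 0}, {"dx": 2, "dy": 0, "dz": 0, "spin": 0}]'

```text
time_s: 4.75
tcp_pos: [0.4546, 0.1987, 0.0685]
tcp_rot: [0.59, 0.388, 0.592, -0.389]
ft_force: [-0.4, -1.0, -0.2]
opening: 0.047
```

>>> move_arm --rows '[{"dx": 1, "dy": 0, "dz": 0, "spin": 0}, {"dx": 2, "dy": 0, "dz": 0, "spin": 0}]'

```text
time_s: 4.95
tcp_pos: [0.4547, 0.1987, 0.0664]
tcp_rot: [0.59, 0.388, 0.592, -0.389]
ft_force: [0.2, -0.5, -0.6]
opening: 0.0472
```

```bash
sed -i 's/\[110:250,170:345\],(400,320)/[165:265,170:350],(800,444)/; s/^a=.*$//; s/; b=np.vstack.*$/; b=cv2.convertScaleAbs(b,alpha=2.2)/; s/np.hstack(\[a,b\])/b/' look.py; python3 look.py g
```

```text
4.95 [0.45465575 0.19872476 0.0664425 ] 0.047246208130434446 [ 0.22537401 -0.46296389 -0.57925296]
```

View pics/g.png

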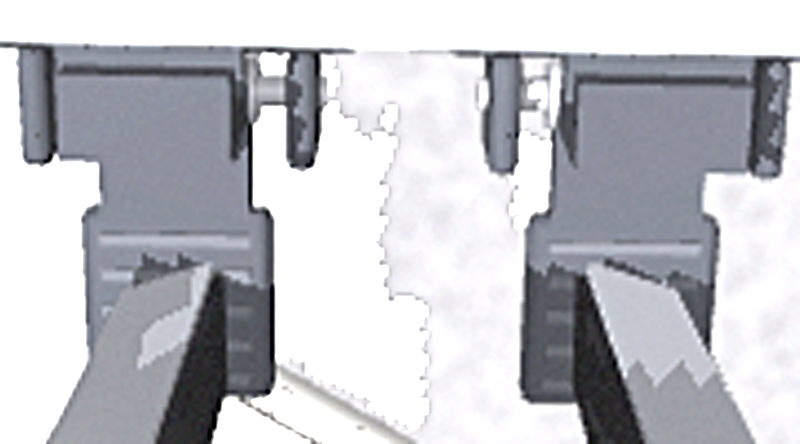

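Tip shadows now nearly meet the tips, both fingers lie well within the pads (pad centres near x 179 and 620, fingers near 168 and 633), and the contact edge is about 5 mm behind the pad centre. I'll keep going down.

>>> move_arm --rows '[{"dx": 1, "dy": 0, "dz": 0, "spin": 0}, {"dx": 2, "dy": 0, "dz": 0, "spin": 0}]'

```text
time_s: 5.25
tcp_pos: [0.4547, 0.1987, 0.0646]
tcp_rot: [0.59, 0.388, 0.592, -0.389]
ft_force: [-2.4, -0.1, 5.8]
opening: 0.0466
```

>>> move_arm --rows '[{"dx": 1, "dy": 0, "dz": 0, "spin": 0}, {"dx": 2, "dy": 0, "dz": 0, "spin": 0}]'

```text
time_s: 5.45
tcp_pos: [0.4547, 0.1988, 0.0629]
tcp_rot: [0.59, 0.388, 0.591, -0.389]
ft_force: [-2.8, -0.0, 6.9]
opening: 0.0468
```

>>> move_arm --rows '[{"dx": 1, "dy": 0, "dz": 0, "spin": 0}, {"dx": 2, "dy": 0, "dz": 0, "spin": 0}]'

```text
time_s: 5.65
tcp_pos: [0.4548, 0.1988, 0.0613]
tcp_rot: [0.591, 0.388, 0.591, -0.389]
ft_force: [-2.4, -0.7, 9.1]
opening: 0.0474
```

Contact came at z≈0.0655, with force consistent with both catches. Pressing further.

>>> move_arm --rows '[{"dx": 1, "dy": 0, "dz": 0, "spin": 0}, {"dx": 2, "dy": 0, "dz": 0, "spin": 0}]'

```text
time_s: 5.85
tcp_pos: [0.4549, 0.1988, 0.0598]
tcp_rot: [0.591, 0.388, 0.591, -0.389]
ft_force: [-3.2, -0.9, 8.4]
opening: 0.047
```

>>> move_arm --rows '[{"dx": 1, "dy": 0, "dz": 0, "spin": 0}, {"dx": 1.5, "dy": 0, "dz": 0, "spin": 0}, {"dx": 1.5, "dy": 0, "dz": 0, "spin": 0}]'

```text
time_s: 6.15
tcp_pos: [0.455, 0.1988, 0.0589]
tcp_rot: [0.591, 0.388, 0.591, -0.389]
ft_force: [-4.5, -1.6, 8.8]
opening: 0.0472
```

```bash
python3 look.py hh
```

```text
6.15 [0.45497705 0.19884201 0.05886744] 0.04716361313383735 [-4.48829247 -1.56052926  8.79102293]
```

View pics/hh.png

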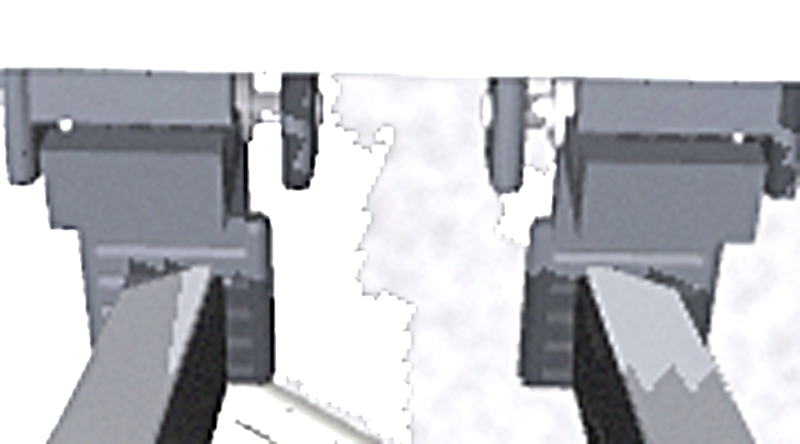

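Both levers are pressed evenly. I'll go slightly deeper, then hold and watch the lid.

>>> move_arm --rows '[{"dx": 1, "dy": 0, "dz": 0, "spin": 0}, {"dx": 1.5, "dy": 0, "dz": 0, "spin": 0}, {"dx": 1.5, "dy": 0, "dz": 0, "spin": 0}, {"dx": 1.5, "dy": 0, "dz": 0, "spin": 0}, {"dx": 1.5, "dy": 0, "dz": 0, "spin": 0}]'

```text
time_s: 6.75
tcp_pos: [0.4551, 0.1989, 0.0581]
tcp_rot: [0.591, 0.388, 0.591, -0.388]
ft_force: [-3.3, -2.0, 9.9]
opening: 0.0469
```

>>> move_arm --rows '[{"dx": 0.3, "dy": 0, "dz": 0, "spin": 0}, {"dx": 0.3, "dy": 0, "dz": 0, "spin": 0}, {"dx": 0.3, "dy": 0, "dz": 0, "spin": 0}, {"dx": 0.3, "dy": 0, "dz": 0, "spin": 0}, {"dx": 0.3, "dy": 0, "dz": 0, "spin": 0}]'

```text
time_s: 7.25
tcp_pos: [0.4551, 0.1989, 0.0583]
tcp_rot: [0.591, 0.388, 0.591, -0.388]
ft_force: [-4.1, -2.2, 9.5]
opening: 0.0469
```

```bash
cat > lid.py <<'E'
import pickle,sys,cv2,numpy as np
from workcell import ctrl,capture
s=ctrl.read_state(); print(s['time_s'],s['tcp_pos'].round(4) if hasattr(s['tcp_pos'],'round') else s['tcp_pos'],s['ft_force'])
w=capture('wrist'); p=sys.argv[1]; pickle.dump(w,open(p+'w.pkl','wb'))
if len(sys.argv)>2:
    o=pickle.load(open(sys.argv[2]+'w.pkl','rb')) if sys.argv[2]!='hh' else pickle.load(open('hh.pkl','rb'))['wrist']
    f=lambda c:cv2.cvtColor(c['color'],cv2.COLOR_BGR2GRAY)[60:185,160:360]
    d=cv2.calcOpticalFlowFarneback(f(o),f(w),None,.5,3,21,5,7,1.5,0)
    print('mean flow lid',np.median(d[40:100].reshape(-1,2),0),'diff',cv2.absdiff(f(o),f(w)).mean())
E
python3 lid.py l1 hh
```

```text
7.25 [0.4551 0.1989 0.0583] [-4.14786322 -2.20674389  9.53340481]
mean flow lid [-1.3784771e-05  1.7379642e-01] diff 3.86044
```

>>> move_arm --rows '[{"dx": 1, "dy": 0, "dz": 0, "spin": 0}, {"dx": 1.2, "dy": 0, "dz": 0, "spin": 0}, {"dx": 1.2, "dy": 0, "dz": 0, "spin": 0}, {"dx": 1.2, "dy": 0, "dz": 0, "spin": 0}, {"dx": 1.2, "dy": 0, "dz": 0, "spin": 0}]'

```text
time_s: 7.8
tcp_pos: [0.4552, 0.1989, 0.0578]
tcp_rot: [0.591, 0.388, 0.591, -0.388]
ft_force: [-4.4, -2.1, 9.6]
opening: 0.0472
```

>>> move_arm --rows '[{"dx": 0.5, "dy": 0, "dz": 0, "spin": 0}, {"dx": 0.5, "dy": 0, "dz": 0, "spin": 0}, {"dx": 0.5, "dy": 0, "dz": 0, "spin": 0}, {"dx": 0.5, "dy": 0, "dz": 0, "spin": 0}, {"dx": 0.5, "dy": 0, "dz": 0, "spin": 0}]'

```text
time_s: 8.3
tcp_pos: [0.4552, 0.1989, 0.0579]
tcp_rot: [0.591, 0.388, 0.591, -0.388]
ft_force: [-5.6, -1.2, 10.4]
opening: 0.0467
```

```bash
python3 lid.py l2 l1; python3 - <<'E'
import pickle,cv2,numpy as np
a=pickle.load(open('g.pkl','rb'))['wrist']['color'];b=pickle.load(open('l2w.pkl','rb'))['color']
cv2.imwrite('pics/i.png',np.hstack([cv2.resize(x[0:256,140:396],(400,400)) for x in(a,b)]))
E
```

```text
8.3 [0.4552 0.1989 0.0579] [-5.57360798 -1.24421515 10.39205414]
mean flow lid [0.01277008 0.10650998] diff 2.06724
```

View pics/i.png

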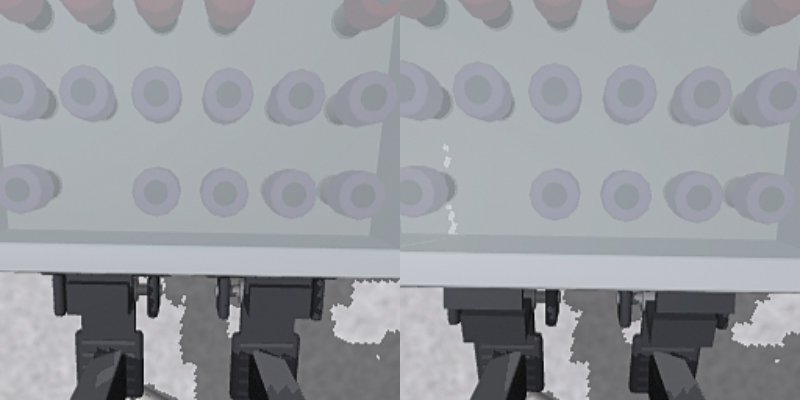

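The lid frame edge has moved down in the picture and the frame looks larger, so the lid is rising. I'll keep holding and track that edge until it stops.

>>> move_arm --rows '[{"dx": 0.5, "dy": 0, "dz": 0, "spin": 0}, {"dx": 0.5, "dy": 0, "dz": 0, "spin": 0}, {"dx": 0.5, "dy": 0, "dz": 0, "spin": 0}, {"dx": 0.5, "dy": 0, "dz": 0, "spin": 0}, {"dx": 0.5, "dy": 0, "dz": 0, "spin": 0}]'

```text
time_s: 8.85
tcp_pos: [0.4552, 0.1989, 0.0579]
tcp_rot: [0.591, 0.388, 0.591, -0.388]
ft_force: [-4.2, -2.3, 9.8]
opening: 0.0469
```

```bash
cat >> lid.py <<'E'
def edge(n):
    c=pickle.load(open(n,'rb')); c=c.get('wrist',c)
    r=[]
    for u in (185,200,300,315,325):
        g=c['color'][150:215,u].max(1).astype(int); r.append(150+int(np.argmin(np.diff(g))))
    return r
for n in ('e.pkl','g.pkl','hh.pkl','l1w.pkl','l2w.pkl',p+'w.pkl'): print(n,edge(n))
E
python3 lid.py l3 l2
```

```text
8.85 [0.4552 0.1989 0.0579] [-4.15610374 -2.26459618  9.75584683]
mean flow lid [ 8.6573273e-06 -1.5187871e-02] diff 0.98164
e.pkl [166, 166, 168, 169, 169]
g.pkl [173, 174, 175, 176, 176]
hh.pkl [179, 179, 181, 182, 182]
l1w.pkl [182, 182, 191, 184, 184]
l2w.pkl [183, 183, 191, 185, 185]
l3w.pkl [183, 183, 185, 185, 185]
```

>>> move_arm --rows '[{"dx": 0.5, "dy": 0, "dz": 0, "spin": 0}, {"dx": 0.5, "dy": 0, "dz": 0, "spin": 0}, {"dx": 0.5, "dy": 0, "dz": 0, "spin": 0}, {"dx": 0.5, "dy": 0, "dz": 0, "spin": 0}, {"dx": 0.5, "dy": 0, "dz": 0, "spin": 0}]'

```text
time_s: 9.4
tcp_pos: [0.4552, 0.1989, 0.058]
tcp_rot: [0.591, 0.388, 0.591, -0.388]
ft_force: [-5.0, -2.2, 10.4]
opening: 0.047
```

>>> move_arm --rows '[{"dx": 0.5, "dy": 0, "dz": 0, "spin": 0}, {"dx": 0.5, "dy": 0, "dz": 0, "spin": 0}, {"dx": 0.5, "dy": 0, "dz": 0, "spin": 0}, {"dx": 0.5, "dy": 0, "dz": 0, "spin": 0}, {"dx": 0.5, "dy": 0, "dz": 0, "spin": 0}]'

```text
time_s: 9.9
tcp_pos: [0.4551, 0.1989, 0.0581]
tcp_rot: [0.591, 0.388, 0.591, -0.388]
ft_force: [-4.9, -1.7, 9.8]
opening: 0.0473
```

```bash
python3 lid.py l4 l3
```

```text
9.9 [0.4551 0.1989 0.0581] [-4.93156373 -1.65095743  9.83990567]
mean flow lid [ 0.00748626 -0.04338897] diff 1.06468
e.pkl [166, 166, 168, 169, 169]
g.pkl [173, 174, 175, 176, 176]
hh.pkl [179, 179, 181, 182, 182]
l1w.pkl [182, 182, 191, 184, 184]
l2w.pkl [183, 183, 191, 185, 185]
l4w.pkl [183, 183, 191, 185, 185]
```

>>> move_arm --rows '[{"dx": 0.5, "dy": 0, "dz": 0, "spin": 0}, {"dx": 0.5, "dy": 0, "dz": 0, "spin": 0}, {"dx": 0.5, "dy": 0, "dz": 0, "spin": 0}, {"dx": 0.5, "dy": 0, "dz": 0, "spin": 0}, {"dx": 0.5, "dy": 0, "dz": 0, "spin": 0}]'

```text
time_s: 10.45
tcp_pos: [0.4552, 0.1989, 0.0582]
tcp_rot: [0.591, 0.388, 0.591, -0.388]
ft_force: [-4.0, -2.1, 9.5]
opening: 0.047
```

>>> move_arm --rows '[{"dx": 0.5, "dy": 0, "dz": 0, "spin": 0}, {"dx": 0.5, "dy": 0, "dz": 0, "spin": 0}, {"dx": 0.5, "dy": 0, "dz": 0, "spin": 0}, {"dx": 0.5, "dy": 0, "dz": 0, "spin": 0}, {"dx": 0.5, "dy": 0, "dz": 0, "spin": 0}]'

```text
time_s: 10.95
tcp_pos: [0.4551, 0.1989, 0.0582]
tcp_rot: [0.591, 0.388, 0.591, -0.388]
ft_force: [-6.1, -2.1, 9.2]
opening: 0.0473
```

```bash
python3 lid.py l5 l4
```

```text
10.95 [0.4551 0.1989 0.0582] [-6.0669069  -2.13464082  9.23496067]
mean flow lid [ 0.00394841 -0.03629362] diff 0.874
e.pkl [166, 166, 168, 169, 169]
g.pkl [173, 174, 175, 176, 176]
hh.pkl [179, 179, 181, 182, 182]
l1w.pkl [182, 182, 191, 184, 184]
l2w.pkl [183, 183, 191, 185, 185]
l5w.pkl [183, 183, 191, 185, 185]
```

```bash
python3 - <<'E'
import pickle,numpy as np
P=np.array([.4574,.1984]);y=.402;ex=np.array([np.cos(y),np.sin(y)]);C=P+.1*ex
def row(c,a,zf):
    x=60-120*np.cos(a)-(zf-106)*-np.sin(a)*-1; z=zf+120*np.sin(a)
    X=c['R']@np.r_[C+ex*x/1e3,z/1e3]+c['t']; return c['fy']*X[1]/X[2]+c['cy']
for n in('e.pkl','g.pkl','hh.pkl','l1w.pkl','l5w.pkl'):
    c=pickle.load(open(n,'rb'));c=c.get('wrist',c)
    print(n,[[round(row(c,a,zf),1) for a in(0,.05,.1,.15,.2)] for zf in(97,106)])
E
```

```text
e.pkl [[np.float64(165.3), np.float64(166.2), np.float64(166.7), np.float64(166.6), np.float64(166.0)], [np.float64(168.2), np.float64(170.1), np.float64(171.5), np.float64(172.4), np.float64(172.8)]]
g.pkl [[np.float64(171.8), np.float64(173.1), np.float64(173.8), np.float64(174.0), np.float64(173.6)], [np.float64(175.4), np.float64(177.7), np.float64(179.6), np.float64(180.9), np.float64(181.7)]]
hh.pkl [[np.float64(175.4), np.float64(176.8), np.float64(177.7), np.float64(178.0), np.float64(177.7)], [np.float64(179.3), np.float64(181.8), np.float64(183.9), np.float64(185.5), np.float64(186.5)]]
l1w.pkl [[np.float64(175.8), np.float64(177.2), np.float64(178.1), np.float64(178.4), np.float64(178.1)], [np.float64(179.7), np.float64(182.2), np.float64(184.4), np.float64(186.0), np.float64(187.0)]]
l5w.pkl [[np.float64(175.8), np.float64(177.2), np.float64(178.1), np.float64(178.4), np.float64(178.1)], [np.float64(179.7), np.float64(182.2), np.float64(184.3), np.float64(185.9), np.float64(186.9)]]
```

```bash
python3 - <<'E'
from workcell import capture
import pickle,cv2,numpy as np
n={k:capture(k) for k in('side','scene')}; pickle.dump(n,open('n.pkl','wb'))
o=pickle.load(open('e.pkl','rb'))['side']; os=pickle.load(open('c2.pkl','rb'))['scene']
P=np.array([.4574,.1984]);y=.402;ex=np.array([np.cos(y),np.sin(y)]);ey=np.array([-ex[1],ex[0]]);C=P+.1*ex
def pr(c,x,yy,z): X=c['R']@np.r_[C+ex*x+ey*yy,z]+c['t']; return np.array([c['fx']*X[0]/X[2]+c['cx'],c['fy']*X[1]/X[2]+c['cy']])
T=[]
for c0,c1,sz in((o,n['side'],64),(os,n['scene'],64)):
    u,v=pr(c1,0,0,.11).astype(int); print('center',u,v)
    for a in(0,.1,.2): print(a,[((pr(c1,.06-.12*np.cos(a),s*.085,.106+.12*np.sin(a))-[u-50,v-38])*4).round().tolist() for s in(1,-1)])
    T.append(np.hstack([cv2.resize(c['color'][v-38:v+37,u-50:u+50],(400,300),interpolation=cv2.INTER_CUBIC) for c in(c0,c1)]))
cv2.imwrite('pics/j.png',np.vstack(T))
E
```

```text
center 176 212
0 [[226.0, 249.0], [338.0, 114.0]]
0.1 [[224.0, 233.0], [337.0, 99.0]]
0.2 [[220.0, 217.0], [334.0, 84.0]]
center 331 197
0 [[268.0, 104.0], [76.0, 131.0]]
0.1 [[271.0, 92.0], [77.0, 120.0]]
0.2 [[273.0, 81.0], [79.0, 108.0]]
```

View pics/j.png

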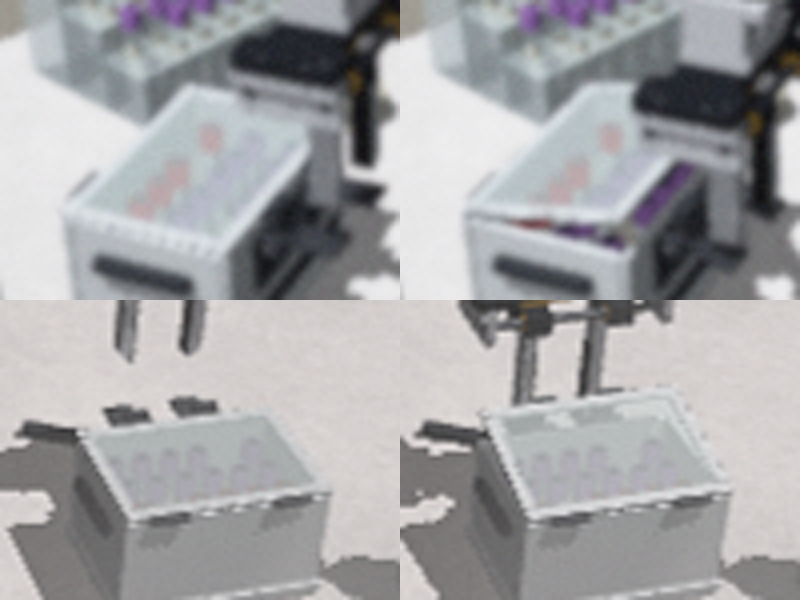

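Compared with before, the lid's front-left corner in the side view rose from about y 247 to 212 in the crop (0.2 rad predicts 217). The wrist edge has been still since 8.3 s, so the lid is at its stop. I'll release straight up and then move clear.

>>> move_arm --rows '[{"dx": -4, "dy": 0, "dz": 0, "spin": 0}, {"dx": -9, "dy": 0, "dz": 0, "spin": 0}, {"dx": -16, "dy": 0, "dz": 0, "spin": 0}, {"dx": -26, "dy": -1, "dz": 0, "spin": 0}, {"dx": -40, "dy": -3, "dz": 0, "spin": 0}]'

```text
time_s: 11.6
tcp_pos: [0.4521, 0.1976, 0.0987]
tcp_rot: [0.591, 0.388, 0.591, -0.388]
ft_force: [-0.3, -0.4, 0.7]
opening: 0.0469
```

>>> move_arm --rows '[{"dx": -25, "dy": -5, "dz": 0, "spin": 0}, {"dx": -50, "dy": -15, "dz": 0, "spin": 0}, {"dx": -80, "dy": -25, "dz": 0, "spin": 0}, {"dx": -110, "dy": -35, "dz": 0, "spin": 0}, {"dx": -120, "dy": -40, "dz": 0, "spin": 0}]'

```text
time_s: 12.1
tcp_pos: [0.4157, 0.1819, 0.2219]
tcp_rot: [0.592, 0.389, 0.59, -0.387]
ft_force: [0.2, -0.3, -0.0]
opening: 0.047
```

>>> move_arm --rows '[{"dx": 0, "dy": 0, "dz": 0, "spin": 0}, {"dx": 0, "dy": 0, "dz": 0, "spin": 0}, {"dx": 0, "dy": 0, "dz": 0, "spin": 0}, {"dx": 0, "dy": 0, "dz": 0, "spin": 0}, {"dx": 0, "dy": 0, "dz": 0, "spin": 0}]'

```text
time_s: 12.6
tcp_pos: [0.4156, 0.1818, 0.2211]
tcp_rot: [0.592, 0.389, 0.59, -0.387]
ft_force: [0.5, -0.1, -0.6]
opening: 0.0468
```

```bash
python3 - <<'E'
from workcell import capture,ctrl
import pickle,cv2,numpy as np
s=ctrl.read_state(); print(s['time_s'],s['tcp_pos'],s['ft_force'])
n={k:capture(k) for k in('side','scene','wrist')}
o=pickle.load(open('c0.pkl','rb'))
a=n['scene']['color']; print('scene diff px',(cv2.absdiff(a,o['scene']['color']).max(2)>60)[:, :].sum())
cv2.imwrite('pics/k.png',np.vstack([np.hstack([cv2.resize(n['side']['color'][150:270,100:260],(400,300)),cv2.resize(n['wrist']['color'],(400,300))]),np.hstack([cv2.resize(c['color'][150:285,160:420],(400,208)) for c in(o['scene'],n['scene'])])]))
E
```

```text
12.6 [0.41561085 0.18182412 0.22109908] [ 0.51288577 -0.08632719 -0.59236729]
scene diff px 7688
```

View pics/k.png

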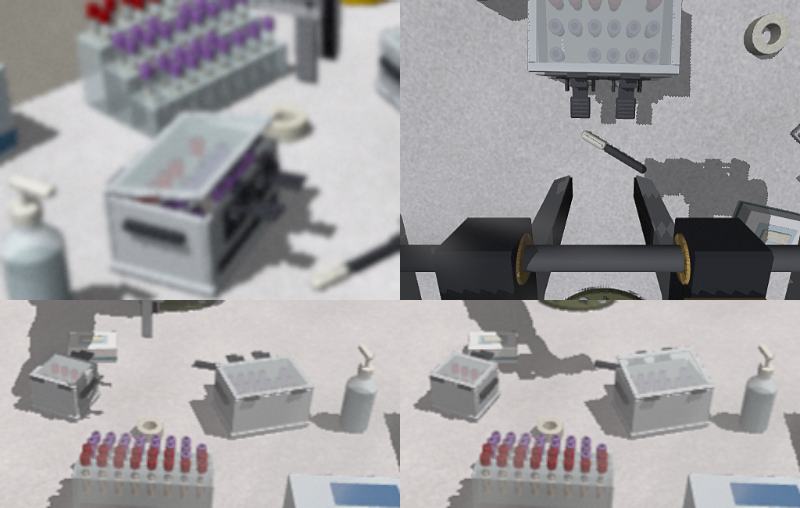

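The lid stands open, the levers have sprung back level, and nothing else looks moved. The gripper is clear, so I'm handing in.

```bash
python3 -c "
from workcell import ctrl
print(ctrl.close_job())"
```

```text
the job is handed in; nothing more can be done
None
```

I opened the larger carrier by pressing both thumb levers together, one fingertip on each, about 7 mm down with roughly 10 N in total. I held them for about 5 s and let go only after the lid had stopped rising. Then I lifted straight up, moved clear and handed in; the arm's clock read 12.6 s at the last check.

**Lid:** The lid edge in the wrist view was still from 8.3 s to 10.95 s, while the levers were held. The side view matched the lid's 0.2 rad stop, and the lid was still open after release.

**Levers and surroundings:** Both levers sprang back level. By eye, the carrier, the small shut box, the tape, the marker, the swab box and the bottle look unmoved. I did not measure their positions again, and the tube stand was outside the final crops. A scene-wide pixel comparison was no use because the arm and its shadow had moved.

**Checks that disagreed:**
- **Fingertip height:** With the fingers half open, the tips sat about 20–25 mm behind the stated TCP. My first descent, to where the levers should have been, met nothing, so I finished going down on pictures and force.
- **Lid angle from the wrist camera:** That view alone could not settle the angle (0.12 to 0.2 rad), so I confirmed it with the side and scene cameras.

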